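# Fetch the red bobbin from under the bench riser with the reacher

## Task

The red bobbin has ended up in the low gap under the clear riser. Pick up the orange reacher, squeeze its trigger so that its jaws hold the bobbin firmly enough to carry but without crushing it (under 9 N at each jaw), draw it out and stand it upright in the wooden tray without dropping it; then lay the reacher flat on the bench, clear of the riser and the tray, and let go. Handle the bobbin only with the reacher, do not push hard on the riser, and leave the other things on the bench where they are.

Things in the scene. Friction and masses are not known exactly. Their poses are not given: they have to be found in the camera images.
- reacher_grip (a point): Centre of the handle of the reacher, 18 mm above its underside. x axis along the shaft to the jaws, z up, y across. The handle is 36 mm tall and 50 mm across y: orange fixed grip, outer face at y = -25 mm; black trigger plate, outer face at y = +25 mm; both flat faces run 30 mm either way in x. Pinch it from above, a finger on each face; squeezing closes the jaws.
- reacher_jaws (a point): Point midway between the two jaw pads, 210 mm ahead of reacher_grip along x, 18 mm above the underside. The rubber pads are 31 mm long in x (195 to 226 mm ahead of the grip centre) and 22 mm tall (9 to 31 mm above the underside). Open they are 44 mm apart here, about 70 mm overall; the gap closes 2 mm per mm of trigger travel.
- trigger_part (a joint): Trigger travel in m: 0 released, jaws open; 0.008 pads just touch the bobbin; 0.013 full. It starts to move at an 8 N squeeze, so a 4 to 6 N grip holds the reacher with open jaws; the spring takes 9.7 N at 0.008. Half of any squeeze beyond that presses at each jaw (20 N squeeze: about 5 N a jaw). It springs back, opening the jaws, when the squeeze eases below 8 N.
- jaw_left: The reacher's jaw on its +y side, a steel arm with a rubber pad; the origin is its pivot, 155 mm ahead of the grip centre. It turns about z by 18 rad per m of trigger travel.
- jaw_right: The reacher's jaw on its -y side, like jaw_left.
- bobbin_mid (a point): The red bobbin: an upright thin-walled red plastic spool 28 mm in diameter and 24 mm tall, about 32 to 63 g with its red thread, standing on the bench under the riser; this point is its centre (12 mm above its underside). Its z axis is its own axis. It is crushed by more than 9 N from either jaw.
- bobbin: The same red bobbin; the origin is the centre of its underside.
- reacher: The reacher, a straight hand tool about 300 mm long, 0.25 kg, lying flat on the bench; origin on its underside below reacher_grip (its balance point within 5 mm), same axes. Steel weight behind the handle to x = -70 mm, collar in front, then a 12 mm shaft at 22 mm height. If both fingers close equally, the reacher with its jaws shifts to its own +y by half the trigger's travel.
- riser: Fixed clear bench riser: see-through board 200 mm (x) by 240 mm (y) on four 14 mm square corner posts. Clear height below 52 mm, top at 58 mm. Origin on the bench below its centre. Open front looks along its -x (edge at x = -100 mm, 210 mm clear between the posts); a grey wall 50 mm high closes the back (inner face x = +92 mm); sides open.
- tray: Fixed wooden tray on the bench, 110 by 110 mm, walls 4 mm thick and 13 mm high, floor about 4 mm thick; the origin is the centre of its underside. It is empty.
- bobbin_blue: Blue bobbin standing on top of the riser near its back; origin at its underside. Not to be disturbed.
- bobbin_green: Green bobbin, likewise.
- smoother: Mushroom-shaped wooden smoother, 80 mm across, 102 mm tall, standing. Not to be disturbed.
- awl_a: Awl with wooden handle, 115 mm long, lying. Not to be disturbed.
- awl_b: Second awl, likewise.
- whetstone: Grey whetstone 50 by 120 by 25 mm. Not to be disturbed.
Not all that is in view belongs to the job. Of the things shaped like the tray, the wooden one is meant.

How it is judged:
On the way, in this order (a step that is already met when the one before it is completed fails the run):
1. the bobbin is pinched by both jaws of the reacher under the riser (contact force between each of jaw_left, jaw_right and bobbin above 1 N and x of bobbin in the frame of riser above -0.09 m), for 0.2 s.
2. the bobbin is out of the gap, held by both jaws and lifted clear of the bench (contact force between each of jaw_left, jaw_right and bobbin above 0.5 N and height (world z) of bobbin above 0.015 m and horizontal distance between bobbin and riser above 0.11 m), for 0.2 s.
3. the bobbin stands in the tray, free of the jaws (x of bobbin in the frame of tray between -0.051 and 0.051 m and y of bobbin in the frame of tray between -0.051 and 0.051 m and height (world z) of bobbin below 0.008 m and angle between bobbin's own z axis and vertical below 0.15 rad and contact force between reacher and bobbin below 0.05 N), for 0.1 s.
At the end, for the whole second after the job is handed in: The red bobbin stands upright (within 0.15 rad) and at rest on the floor of the tray, off the reacher; the reacher lies flat on the bench (underside below 6 mm, level within 0.06 rad), at rest, touching neither tray nor riser, its jaws more than 100 mm from the riser's centre (not under it) (all of step 3 and linear speed of each of bobbin, reacher below 0.02 m/s and height (world z) of reacher below 0.006 m and angle between reacher's own z axis and vertical below 0.06 rad and contact force between reacher and tray below 0.05 N and contact force between reacher and riser below 0.05 N and horizontal distance between reacher_jaws and riser above 0.1 m).
It fails at once if a jaw presses the bobbin with more than 9 N (crushed) (contact force between any of jaw_left, jaw_right and bobbin above 9 N).
It fails at once if the gripper or arm touches the bobbin (contact force between any of the fingers, the arm and bobbin above 0.3 N).
It fails at once if the bobbin is dropped or flung (faster than 0.6 m/s) (linear speed of bobbin above 0.6 m/s).
It fails at once if the riser is pushed with more than 15 N (contact force between riser and anything else above 15 N).
It fails at once if another thing on the bench or riser is moved by more than 15 mm (distance of any of bobbin_blue, bobbin_green, smoother, awl_a, awl_b, whetstone from where it was at the start of the episode above 0.015 m).
It also fails if it takes over 58 s, if anything falls off the work surface, if the arm or the gripper's body presses on something with over 40 N, if the wrist force passes 120 N, or if a joint passes its speed limit or range.

## Robot

A 7-joint arm with a two-finger parallel gripper is mounted at the origin on the work surface. World frame = base frame: x ahead of the robot, y to its left, z up, the work surface at z = 0. Lengths are in m, angles in rad, forces in N, time in s.
With the tool pointing down it reaches from about 0.4 to 0.875 m from the base axis. Payload 19.3 kg.
Tool frame: the origin (TCP) lies on the centre line of the jaws, within the pads' length; the fingertips stand 14 mm ahead of it and the grasp point (between the pads) lies 5 mm behind it; x points along the fingers, y is the direction in which the jaws open and shut, and the axes are right-handed (so a half turn about x gives the same grasp; the last joint's range is limited). The gripper opens to 85 mm and grips with 20 to 120 N. Pads are 22 mm wide; open, the fingers measure 114 mm over their backs; the gripper's body (76 mm by 85 mm) begins 54 mm behind the grasp point. The pads swing forward as they close: fully open they stand 13 mm farther back than shut.
Start: joints at [1.1, 0.521, -0.036, 1.599, 0.021, 1.021, -0.113], TCP at [0.244, -0.575, 0.245] pointing down, gripper open.
Joint ranges: [-2.91, 2.91], [-0.3, 2.13], [-1.5, 1.42], [0.17, 2.43], [-1.26, 4.41], [0.16, 1.93], [-2.52, 2.52]. Speed limits (rad/s): [1.89, 1.89, 2.39, 2.39, 3.01, 3.01, 3.01].

## Interface

Orientations are given as [roll, pitch, yaw] about the fixed x, y, z axes, in that order (R = Rz(yaw) Ry(pitch) Rx(roll)).
In Python, from workcell import monitor, optics, bot gives the robot as it stands.
- The arm moves only by the tool arm_command, never from a script. Its arguments are lists of equal length, an entry for each row: "delta_pos": the shift along the tool's x, y, z as a fraction of full scale, a list of three; "rotation": the turn, a rotation vector about the tool's x, y, z as a fraction of full scale, a list of three. In form: {"delta_pos": [[dx, dy, dz], ...], "rotation": [[wx, wy, wz], ...]}. A call has 1 to 10 rows; each row shifts and turns the pose as measured when the row begins, along the tool's axes as they then stand; what a row does not reach is not made up. Full scale, the value 1, is 30 mm for a shift and 6 degrees for a turn. A row lasts 1/10 s, in which the tool goes at most 50 mm and 8.59 degrees, less where a joint would pass 70% of its speed; a pose out of reach is approached as far as the arm can. A call with a number of a shift or a turn outside -1 to 1 is refused whole. A call with a gripper value outside its range is refused whole. "gripper" is the closure, from -1 (fully open) to 1 (shut), so that 0 is half open, set as the call begins (left out, the last holds). The fingers move at their own pace and stop on an object; "grip_force" is the grip in N (left out, the last holds). Time passes only in rows, so rows that do not move let the fingers close. It gives the time, the measured TCP pose, the force and the opening at its end, in the units of the state.
- monitor.observe(): the state, without advancing time (a new reading comes with each control period).
- optics.grab_frame(name): name is "scene" or "side" or "wrist"; returns the picture (384x512x3 uint8, red, green, blue); there is no depth.
- optics.camera_params(name): a dict with "fx", "fy", "cx", "cy" (pixels), "origin" and "rotation" of the camera in the world. Camera axes: x right, y down, z forward; pixel columns grow to the right and rows downward; lengths in m; the calibration is good to about 2 mm. A picture is of the moment at which its call begins: read the wrist's pose just before it. camera_params takes no time and is no camera call; for the wrist camera it gives the pose at the moment of the call.
- bot.job_done(): hands the job in, once; it reports no verdict.
The state is a dict: "clock": time; "qpos": joint angles; "qd": joint speeds; "joint_efforts": joint torques, N m; "position": TCP position; "tool_rot": TCP orientation; "force": force on the tool from outside, world axes, zero at the start; "moment": the same for the moment, N m; "grip_width": finger opening in m.
Only numpy, scipy, OpenCV 4.12 (cv2) and the standard library are available. Lean on these libraries where they do the work, as an engineer would, in place of code of your own. Each camera call takes 0.05 s, during which the arm holds its last target. There are 200 camera calls.

## Working session

There is one attempt and no reset: what is moved stays moved. The work goes in short steps, Python scripts to look and compute and a tool call to move; the robot and the scene stay as the last step left them, time stands still between calls to the robot, and variables do not carry over. Pictures are saved under pics/ and viewed, about 8 in all and at most 12, crops included, and the job is handed in when it is done.

Besides the shell and the picture viewer there is one more tool, called after "Emit:" as name(argument=value, ...) on one line, values as JSON. arm_command: Moves the arm, as the interface text tells. Its arguments: {"type":"object","properties":{"delta_pos":{"type":"array","items":{"type":"array","items":{"type":"number"}}},"rotation":{"type":"array","items":{"type":"array","items":{"type":"number"}}},"gripper":{"type":"number"},"grip_force":{"type":"number"}},"required":["delta_pos","rotation"]}

```bash
mkdir -p pics
cat > h.py <<'E'
import numpy as np, cv2
from scipy.spatial.transform import Rotation as R
from workcell import monitor, optics, bot
def grab(n,f):
    im=optics.grab_frame(n); cv2.imwrite('pics/'+f,im[:,:,::-1]); return im
def ray(c,u,v):
    d=np.array([(u-c['cx'])/c['fx'],(v-c['cy'])/c['fy'],1.0]); return np.array(c['origin']),np.array(c['rotation'])@d
def plane(c,u,v,z):
    o,d=ray(c,u,v); return o+d*(z-o[2])/d[2]
def tri(c1,p1,c2,p2):
    o1,d1=ray(c1,*p1);o2,d2=ray(c2,*p2)
    A=np.stack([d1,-d2],1);t=np.linalg.lstsq(A,o2-o1,rcond=None)[0]
    a=o1+d1*t[0];b=o2+d2*t[1];return (a+b)/2,np.linalg.norm(a-b)
def proj(c,p):
    q=np.array(c['rotation']).T@(np.array(p)-c['origin']);return c['cx']+c['fx']*q[0]/q[2],c['cy']+c['fy']*q[1]/q[2]
E
python3 - <<'E'
from h import *
s=monitor.observe();print(s)
a=grab('scene','s0.png');b=grab('side','d0.png')
for n in('scene','side','wrist'):print(n,optics.camera_params(n))
E
```

```text
{'clock': 0.0, 'qpos': array([ 1.09980948,  0.5220244 , -0.03631902,  1.6000163 ,  0.02114749,
        1.02109628, -0.11283108]), 'qd': array([ 7.83830027e-07,  4.53663989e-04,  4.52739176e-05,  4.45115258e-04,
       -6.58493540e-04,  1.20892396e-03,  4.98370647e-04]), 'joint_efforts': array([-1.47071820e-03, -9.27112985e+01,  1.97878920e+00, -3.69938993e+01,
        1.76957552e-02,  8.20889894e-03, -2.29555587e-05]), 'position': array([ 0.24368526, -0.57517806,  0.24471636]), 'tool_rot': array([-1.53385832,  1.56963446,  2.00844555]), 'force': array([-0.11315079,  0.05783558,  0.71757456]), 'moment': array([0.00394534, 0.00577672, 0.04171878]), 'grip_width': 0.08550871808071492}
scene {'fx': 447.6050341484165, 'fy': 447.6050341484165, 'cx': 257.2367631352469, 'cy': 192.49550983325685, 'origin': array([1.21258425, 0.60472408, 0.9322907 ]), 'rotation': array([-2.33352347, -0.00546422,  2.32216148])}
side {'fx': 476.90680417459663, 'fy': 476.90680417459663, 'cx': 257.71132969250635, 'cy': 192.9057384812777, 'origin': array([ 0.37274634, -1.02528345,  0.9682261 ]), 'rotation': array([-2.28633883,  0.01415026, -0.16794871])}
wrist {'fx': 335.8888999331276, 'fy': 335.8888999331276, 'cx': 257.167680760917, 'cy': 195.7471544637271, 'origin': array([ 0.30367817, -0.5501145 ,  0.37397003]), 'rotation': array([ 2.88017141e+00,  8.24655948e-04, -1.16984789e+00])}
```

```bash
cat >> h.py <<'E'
_cp=optics.camera_params
def cam(n):
    c=dict(_cp(n)); c['rotation']=R.from_euler('xyz',c['rotation']).as_matrix(); return c
E
python3 - <<'E'
import cv2,numpy as np
a=cv2.imread('pics/s0.png');b=cv2.imread('pics/d0.png')
cv2.imwrite('pics/s0b.png',cv2.resize(a,(800,600)));cv2.imwrite('pics/d0b.png',cv2.resize(b,(800,600)))
E
```

```text
(no output)
```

View pics/s0b.png

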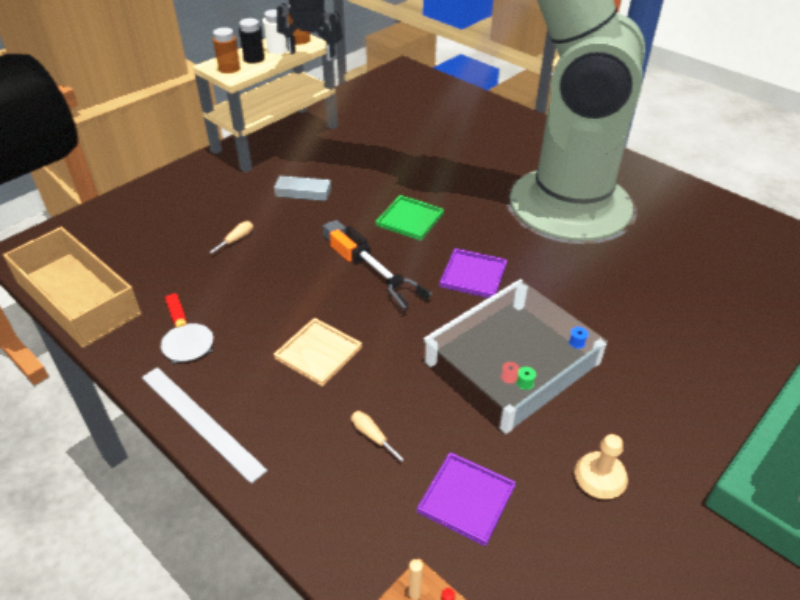

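View pics/d0b.png

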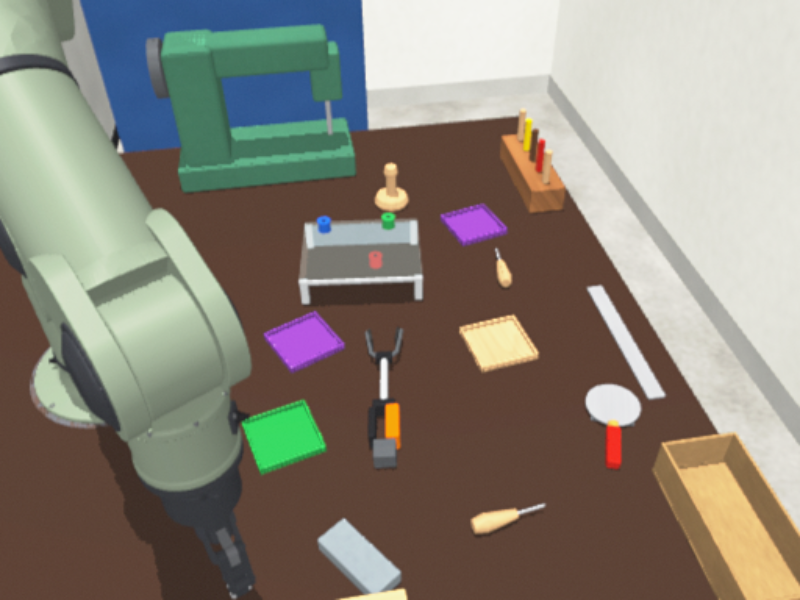

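```bash
cat > m.py <<'E'
from h import *
def blobs(im,n,mn=15):
    h=cv2.cvtColor(im,cv2.COLOR_RGB2HSV);H,S,V=[h[:,:,i].astype(int) for i in range(3)]
    M={'red':((H<8)|(H>172))&(S>110)&(V>90),'orange':(H>=8)&(H<17)&(S>190)&(V>140),'blue':(H>100)&(H<125)&(S>150)&(V>100),
       'green':(H>50)&(H<75)&(S>150)&(V>100),'wood':(H>=12)&(H<25)&(S>50)&(S<150)&(V>170)}
    for k,m in M.items():
        N,l,st,ce=cv2.connectedComponentsWithStats(m.astype(np.uint8))
        for i in range(1,N):
            if st[i,4]>=mn: print(n,k,ce[i].round(1),st[i])
E
python3 - <<'E'
from m import *
for n,f in(('scene','s0'),('side','d0')):
    im=cv2.imread(f'pics/{f}.png')[:,:,::-1].copy();blobs(im,n)
a=cv2.imread('pics/s0.png');b=cv2.imread('pics/d0.png')
A=cv2.resize(a[130:280,170:400],None,fx=3.4,fy=3.4,interpolation=3)[:510]
cv2.imwrite('pics/c1.png',A)
cv2.imwrite('pics/c2.png',cv2.resize(b[125:305,160:360],None,fx=3.3,fy=3.3,interpolation=3))
E
```

```text
scene red [111.5 196.2] [104 187  17  21 195]
scene red [325.9 238.1] [321 232  11  13 107]
scene red [286.3 379.9] [282 376   9   8  61]
scene orange [192.   23.1] [189  20   8   8  30]
scene orange [145.5  38.8] [140  33  11  13  81]
scene orange [218.6 158. ] [211 150  17  17 129]
scene blue [292.6   6.7] [271   0  44  18 612]
scene blue [300.3  45.3] [278  35  41  23 444]
scene blue [369.8 215.7] [364 209  12  14 119]
scene green [261.8 138.7] [241 125  43  28 706]
scene green [336.3 241.5] [331 235  12  14 124]
scene wood [291.6  21.1] [ 223    0  124   54 1393]
scene wood [112.8  23.6] [111  19   4   9  17]
scene wood [120.2  52.7] [  47   22  162   57 1189]
scene wood [168.3  33.4] [164  25   8  16  22]
scene wood [153.   38.8] [148  31  11  16  32]
scene wood [355.4  38. ] [354  33   4  12  24]
scene wood [138.8  41.8] [136  37   7  10  17]
scene wood [227.7  45.6] [221  40  14  12  79]
scene wood [179.2  63. ] [ 154   46   60   41 1230]
scene wood [141.6  75. ] [129  65  24  23 222]
scene wood [94.7 89. ] [ 83  67  24  43 471]
scene wood [123.4  87. ] [122  82   4  11  19]
s
[... 576 characters left out ...]
246.7 271.6] [246 261   6  19  23]
side blue [132.2  33.2] [  52    0  183   97 6901]
side blue [172.9  63.3] [ 142   46   66   35 1798]
side blue [206.8 143.1] [203 138   8  11  73]
side green [248.  140.5] [244 136   8  10  63]
side green [180.8 278.9] [ 155  256   53   47 1558]
side wood [333.4  79.5] [330  70   7  21  87]
side wood [350.1 107. ] [346  96  12  22 123]
side wood [249.8 122.1] [240 104  21  31 314]
side wood [321.8 174.3] [318 166   9  17 107]
side wood [319.1 219.6] [294 201  51  37 630]
side wood [472.1 336.7] [ 424  276   88  108 3555]
side wood [315.7 332.5] [302 325  30  16 237]
side wood [252.2 378.6] [242 377  19   7  24]
side wood [228.3 381.6] [217 380  23   4  27]
```

View pics/c1.png

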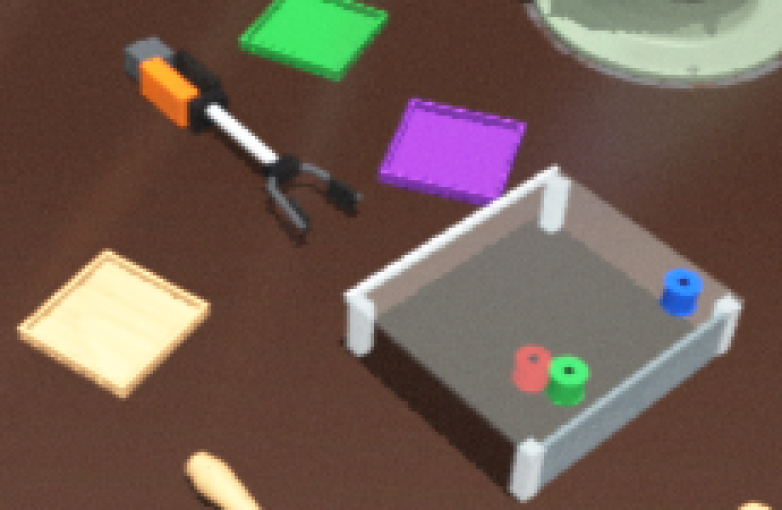

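View pics/c2.png

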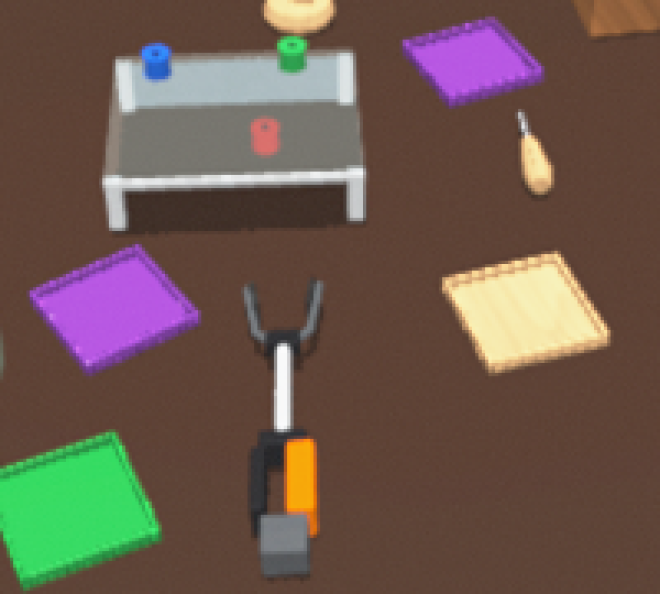

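Run:
```python
from h import *
S=cam('scene');D=cam('side')
s=lambda x,y:(170+(x+.5)/3.4-.5,130+(y+.5)/3.4-.5)
d=lambda x,y:(160+(x+.5)/3.3-.5,125+(y+.5)/3.3-.5)
L={'bobbin':((325.9,238.1),(239.9,165.9)),'blue':((369.8,215.7),(206.8,143.1)),'green':((336.3,241.5),(248,140.5)),
'rFL':(s(555,168),d(104,180)),'rFR':(s(350,293),d(365,172)),'rBR':(s(530,442),d(354,54)),'rBL':(s(742,298),d(115,60)),
't++':(s(124,391),d(557,256)),'t+-':(s(20,326),d(608,333)),'t--':(s(107,250),d(490,362)),'t-+':(s(210,304),d(443,283)),
'jawL':(s(355,200),d(248,286)),'jawR':(s(303,235),d(319,283)),'sh1':(s(212,108),d(283,430)),'sh2':(s(270,160),d(283,347)),
'or_fr':(s(186,98),d(314,440)),'or_fl':(s(202,93),d(287,441))}
for k,(a,b) in L.items():
    p,e=tri(S,a,D,b);print(k,p.round(4),'gap %.4f'%e)
```

```text
bobbin [0.5083 0.2063 0.0114] gap 0.0008
blue [0.4107 0.2701 0.0707] gap 0.0002
green [0.5451 0.2581 0.0717] gap 0.0000
rFL [0.3484 0.1064 0.0594] gap 0.0005
rFR [0.5826 0.0759 0.0597] gap 0.0050
rBR [0.6056 0.2665 0.0589] gap 0.0095
rBL [0.3702 0.3026 0.0557] gap 0.0026
t++ [ 0.7439 -0.0139  0.0082] gap 0.0025
t+- [ 0.7579 -0.1221  0.0132] gap 0.0015
t-- [ 0.6509 -0.1366  0.0124] gap 0.0013
t-+ [ 0.6338 -0.0305  0.0091] gap 0.0036
jawL [ 0.4638 -0.0178  0.021 ] gap 0.0027
jawR [ 0.5259 -0.0227  0.0188] gap 0.0019
sh1 [ 0.4676 -0.1934  0.0267] gap 0.0001
sh2 [ 0.4821 -0.1035  0.0272] gap 0.0023
or_fr [ 0.4859 -0.2136  0.0361] gap 0.0076
or_fl [ 0.4667 -0.2099  0.0337] gap 0.0040
```

Run:
```python
from h import *
S=cam('scene');D=cam('side')
s=monitor.observe();M=R.from_euler('xyz',s['tool_rot']).as_matrix();print(M.round(3))
for n,a,b in(('awl_b',(153.2,147.7),(315.7,332.5)),('awl_a',(234.7,272.8),(321.8,174.3)),('stone',(193,120),(230,357))):print(n,tri(S,a,D,b))
print('awl tips',plane(S,211*.64,252*.64,.005),plane(S,402*.64,460*.64,.005))
t=np.radians(81);y=np.array([-np.sin(t),np.cos(t),0]);x=np.array([0,0,-1.])
for sg in(1,-1):
    T=np.stack([x,sg*y,np.cross(x,sg*y)],1)
    print(sg,np.degrees(R.from_matrix(M.T@T).as_rotvec()).round(2))
print('shift',(M.T@(np.array([.4596,-.2432,.2])-s['position']))/.03)
```

```text
[[-0.     0.39  -0.921]
 [ 0.001 -0.921 -0.39 ]
 [-1.    -0.001  0.   ]]
awl_b (array([ 0.58974561, -0.44280272,  0.01597918]), np.float64(0.0037224785437934447))
awl_a (array([0.75835683, 0.11019648, 0.01477044]), np.float64(9.124929343981033e-05))
stone (array([ 0.39168052, -0.46915817,  0.01478365]), np.float64(0.0004996239825889104))
awl tips [ 0.66434311 -0.44012363  0.005     ] [0.76099154 0.18994607 0.005     ]
1 [1.2196e+02 6.0000e-02 3.0000e-02]
-1 [-5.804e+01 -3.000e-02  5.000e-02]
shift [  1.49915661  -7.3819436  -10.94409538]
```

Emit:
arm_command(delta_pos=[[0,0,-1],[0,0,-1],[0,0,-1],[0,0,0],[0,0,0],[0,0,0],[0,0,0],[0,0,0],[0,0,0],[0,0,0]], rotation=[[0,0,0],[0,0,0],[-1,0,0],[-1,0,0],[-1,0,0],[-1,0,0],[-1,0,0],[-1,0,0],[-1,0,0],[-1,0,0]])

```text
clock: 1.1
position: [0.3292, -0.5368, 0.2411]
tool_rot: [-2.224, 1.563, 2.187]
force: [0.4, -0.1, -0.2]
grip_width: 0.085
```

```bash
cat > go.py <<'E'
from h import *
import sys
def rel(p,yaw,flip=-1,pr=True):
    "tool-frame shift/turn (full-scale units) from now to TCP p, reacher yaw (deg)"
    s=monitor.observe();M=R.from_euler('xyz',s['tool_rot']).as_matrix()
    t=np.radians(yaw);y=flip*np.array([-np.sin(t),np.cos(t),0]);x=np.array([0,0,-1.])
    T=np.stack([x,y,np.cross(x,y)],1)
    print('t',round(s['clock'],2),'pos',s['position'].round(4),'w',round(s['grip_width'],4),'F',s['force'].round(1),'Mo',s['moment'].round(2),'q',s['qpos'].round(2))
    print('rot(6deg)',(R.from_matrix(M.T@T).as_rotvec()/np.radians(6)).round(2),'shift now-axes',(M.T@(np.array(p)-s['position'])/.03).round(2),'target-axes',(T.T@(np.array(p)-s['position'])/.03).round(2))
if __name__=='__main__':
    a=[float(v) for v in sys.argv[1:]];rel(a[:3],a[3])
E
python3 go.py .46 -.243 .2 81
```

```text
t 1.1 pos [ 0.3292 -0.5368  0.2411] w 0.085 F [ 0.4 -0.1 -0.2] Mo [ 0.01  0.01 -0.02] q [ 1.1   0.55 -0.26  1.57  0.15  1.05  0.5 ]
rot(6deg) [-1.37 -0.05  0.06] shift now-axes [  1.41   1.27 -10.64] target-axes [  1.37   2.77 -10.36]
```

Emit:
arm_command(delta_pos=[[0,0,-1],[0,0,-1],[0,0.3,-1],[0,0.3,-1],[0,0.3,-1],[0,0.3,-1],[0,0.3,-1],[0,0.3,-1],[0,0.3,-1],[0,0.3,-1]], rotation=[[-0.7,0,0],[-0.7,0,0],[0,0,0],[0,0,0],[0,0,0],[0,0,0],[0,0,0],[0,0,0],[0,0,0],[0,0,0]])

```text
clock: 2.1
position: [0.4506, -0.2445, 0.2392]
tool_rot: [-2.185, 1.558, 2.376]
force: [0.6, -0.1, 0.2]
grip_width: 0.0852
```

Run:
```python
from go import *
rel([.46,-.243,.2],81)
c=cam('wrist');im=grab('wrist','w1.png');np.save('w1.npy',np.array([c['fx'],c['cx'],c['cy'],*c['origin'],*c['rotation'].ravel()]))
cv2.imwrite('pics/w1b.png',cv2.resize(im[:,:,::-1],(800,600)))
print(c['origin'])
```

```text
t 2.1 pos [ 0.4506 -0.2445  0.2392] w 0.0852 F [ 0.6 -0.1  0.2] Mo [-0.03 -0.04  0.02] q [ 0.69  0.38 -0.39  1.88  0.17  0.93  0.07]
rot(6deg) [ 0.06 -0.07  0.1 ] shift now-axes [ 1.31  0.32 -0.09] target-axes [ 1.31  0.3  -0.1 ]
[ 0.46128676 -0.18127785  0.36889099]
```

View pics/w1b.png

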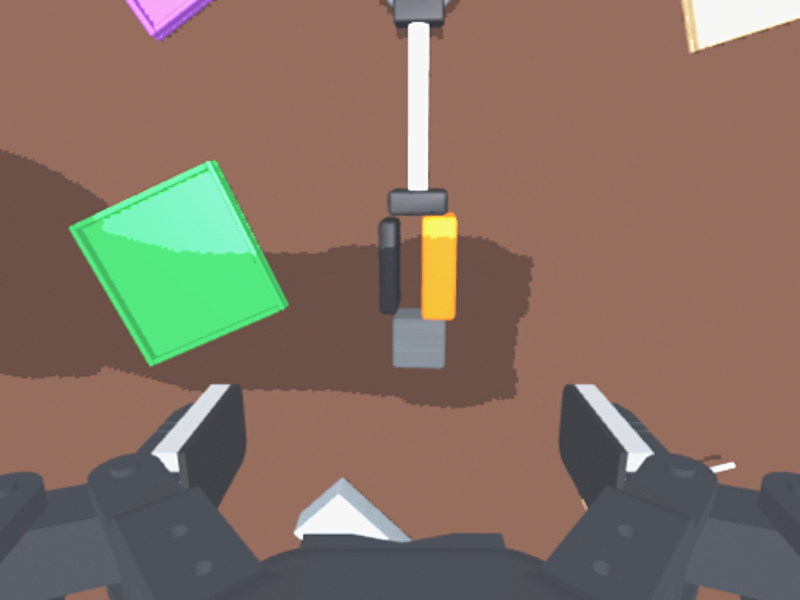

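Run:
```python
from h import *
a=np.load('w1.npy');c=dict(fx=a[0],fy=a[0],cx=a[1],cy=a[2],origin=a[3:6],rotation=a[6:].reshape(3,3))
q=lambda x,y,z:plane(c,(x+.5)*.64-.5,(y+.5)*.64-.5,z)[:2]
im=cv2.imread('pics/w1.png');h=cv2.cvtColor(im,cv2.COLOR_BGR2HSV)
m=cv2.inRange(h,(8,170,150),(28,255,255));m[:,:200]=0;m[:120]=0;m[240:]=0
n,l,st,ce=cv2.connectedComponentsWithStats(m);print(st,ce)
w=(h[:,:,1]<60)&(h[:,:,2]>170);pts=[]
for v in range(25,115,5):
    u=np.where(w[v,240:300])[0]+240
    if len(u)>5: pts.append(plane(c,u.mean(),v,.025)[:2])
pts=np.array(pts);d=pts[0]-pts[-1];print('shaft yaw',np.degrees(np.arctan2(d[1],d[0])),pts[-1],pts[0])
print('orange R edge mid',q(457,266,.036),'L trig mid',q(379,266,.034),'width',np.linalg.norm(q(457,266,.036)-q(379,266,.034)))
print('mid',(q(457,266,.036)+q(379,266,.034))/2,'len',np.linalg.norm(q(440,214,.036)-q(440,319,.036)))
```

```text
[[     0      0    512    384 195370]
 [   270    136     23     69   1237]
 [   286    140      1      1      1]] [[255.34055382 191.60507755]
 [280.65804365 174.9458367 ]
 [286.         140.        ]]
shaft yaw 81.42517034050148 [ 0.46738234 -0.18378496] [ 0.47885339 -0.10771018]
orange R edge mid [ 0.48391808 -0.24529451] L trig mid [ 0.43421428 -0.23818716] width 0.05020938201804266
mid [ 0.45906618 -0.24174083] len 0.06840133194391083
```

Emit:
arm_command(delta_pos=[[0.9,0.25,-0.12],[1,0,0],[1,0,0],[1,0,0],[0.8,0,0],[0,0,0]], rotation=[[0.1,-0.07,0.1],[0,0,0],[0,0,0],[0,0,0],[0,0,0],[0,0,0]], gripper=-1, grip_force=20)

```text
clock: 2.75
position: [0.4625, -0.2344, 0.094]
tool_rot: [2.142, 1.567, 0.419]
force: [-0.4, 0.5, 1.0]
grip_width: 0.0856
```

```bash
python3 go.py .459 -.242 .018 81.5
```

```text
t 2.75 pos [ 0.4625 -0.2344  0.094 ] w 0.0856 F [-0.4  0.5  1. ] Mo [0.01 0.03 0.03] q [ 0.59  0.59 -0.32  1.99  0.31  0.61 -0.08]
rot(6deg) [-0.04 -0.02 -0.03] shift now-axes [ 2.53 -0.08  0.27] target-axes [ 2.53 -0.08  0.27]
```

Emit:
arm_command(delta_pos=[[0.8,-0.08,0.27],[0.8,0,0],[0.7,0,0],[0.2,0,0],[0,0,0]], rotation=[[0,0,0],[0,0,0],[0,0,0],[0,0,0],[0,0,0]])

```text
clock: 3.25
position: [0.4611, -0.244, 0.0212]
tool_rot: [1.635, 1.564, -0.089]
force: [0.3, -0.0, 0.9]
grip_width: 0.0857
```

```bash
python3 go.py .459 -.242 .018 81.5
```

```text
t 3.25 pos [ 0.4611 -0.244   0.0212] w 0.0857 F [ 0.3 -0.   0.9] Mo [ 0.02  0.02 -0.02] q [ 0.56  0.72 -0.25  2.    0.38  0.45 -0.13]
rot(6deg) [-0.04 -0.   -0.06] shift now-axes [ 0.1  -0.08 -0.05] target-axes [ 0.11 -0.08 -0.06]
```

Emit:
arm_command(delta_pos=[[0.1,-0.08,-0.05],[0,0,0],[0,0,0],[0,0,0],[0,0,0],[0,0,0],[0,0,0]], rotation=[[-0.04,0,-0.06],[0,0,0],[0,0,0],[0,0,0],[0,0,0],[0,0,0],[0,0,0]], gripper=-0.13, grip_force=6)

```text
clock: 3.95
position: [0.4604, -0.243, 0.022]
tool_rot: [1.311, 1.567, -0.408]
force: [0.1, 0.0, -2.2]
grip_width: 0.0485
```

```bash
python3 go.py .459 -.242 .018 81.5
```

```text
t 3.95 pos [ 0.4604 -0.243   0.022 ] w 0.0485 F [ 0.1  0.  -2.2] Mo [ 0.   -0.01  0.02] q [ 0.56  0.72 -0.25  2.    0.38  0.46 -0.13]
rot(6deg) [-0.    0.01 -0.04] shift now-axes [ 0.13 -0.05 -0.02] target-axes [ 0.13 -0.05 -0.02]
```

Emit:
arm_command(delta_pos=[[-0.3,0,0],[-0.5,0,0],[-0.5,0,0],[0,0,0],[0,0,0]], rotation=[[0,0,0],[0,0,0],[0,0,0],[0,0,0],[0,0,0]])

```text
clock: 4.45
position: [0.4599, -0.2427, 0.0635]
tool_rot: [1.303, 1.567, -0.417]
force: [0.3, -0.4, -2.8]
grip_width: 0.0482
```

Run:
```python
from go import *
rel([.48,-.02,.06],83)
im=grab('scene','s1.png');d=grab('side','d1.png')
a=cv2.resize(im[110:250,180:330,::-1],(600,560));b=cv2.resize(d[170:330,170:330,::-1],(560,560))
a=cv2.resize(a,(400,373));b=cv2.resize(b,(373,373));cv2.imwrite('pics/e1.png',np.hstack([a,b]))
```

```text
t 4.45 pos [ 0.4599 -0.2427  0.0635] w 0.0482 F [ 0.3 -0.4 -2.8] Mo [0.02 0.02 0.01] q [ 0.59  0.65 -0.29  2.    0.34  0.54 -0.09]
rot(6deg) [-0.25  0.01 -0.03] shift now-axes [ 0.11 -0.44 -7.44] target-axes [ 0.12 -0.24 -7.45]
```

View pics/e1.png

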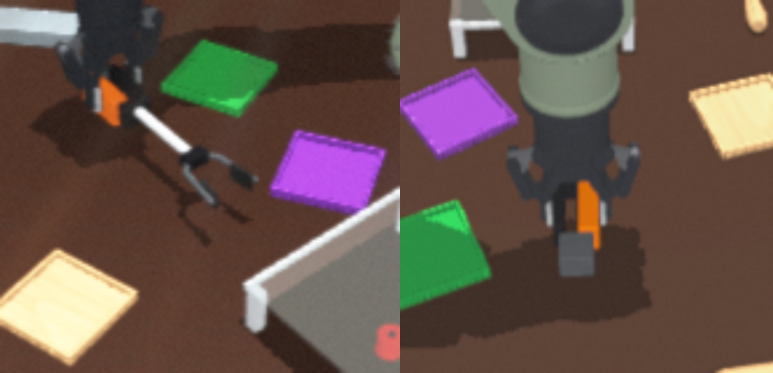

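```bash
python3 go.py .4648 -.1813 .0255 83
```

```text
t 4.55 pos [ 0.4598 -0.2426  0.0631] w 0.0485 F [ 0.3  0.5 -2.4] Mo [ 0.05 -0.02 -0.01] q [ 0.59  0.65 -0.29  2.    0.34  0.54 -0.09]
rot(6deg) [-0.25  0.01 -0.03] shift now-axes [ 1.25 -0.14 -2.05] target-axes [ 1.25 -0.08 -2.05]
```

Emit:
arm_command(delta_pos=[[0.3,-0.08,-0.5],[0.3,0,-0.5],[0.3,0,-0.5],[0.2,0,-0.5],[0,0,0],[0,0,0]], rotation=[[-0.25,0,0],[0,0,0],[0,0,0],[0,0,0],[0,0,0],[0,0,0]])

```text
clock: 5.15
position: [0.4638, -0.1809, 0.0257]
tool_rot: [-1.36, 1.57, -3.052]
force: [0.9, 0.1, -2.3]
grip_width: 0.0482
```

Run:
```python
from go import *
rel([.4867,-.0026,.025],83)
im=grab('scene','s2.png');d=grab('side','d2.png')
a=cv2.resize(im[140:260,220:380,::-1],None,fx=5,fy=5,interpolation=3);cv2.imwrite('pics/e2.png',a)
```

```text
t 5.15 pos [ 0.4638 -0.1809  0.0257] w 0.0482 F [ 0.9  0.1 -2.3] Mo [ 0.04 -0.02 -0.01] q [ 0.44  0.69 -0.25  2.06  0.38  0.43 -0.22]
rot(6deg) [0.   0.   0.01] shift now-axes [ 0.02  0.04 -5.99] target-axes [ 0.02  0.03 -5.99]
```

View pics/e2.png

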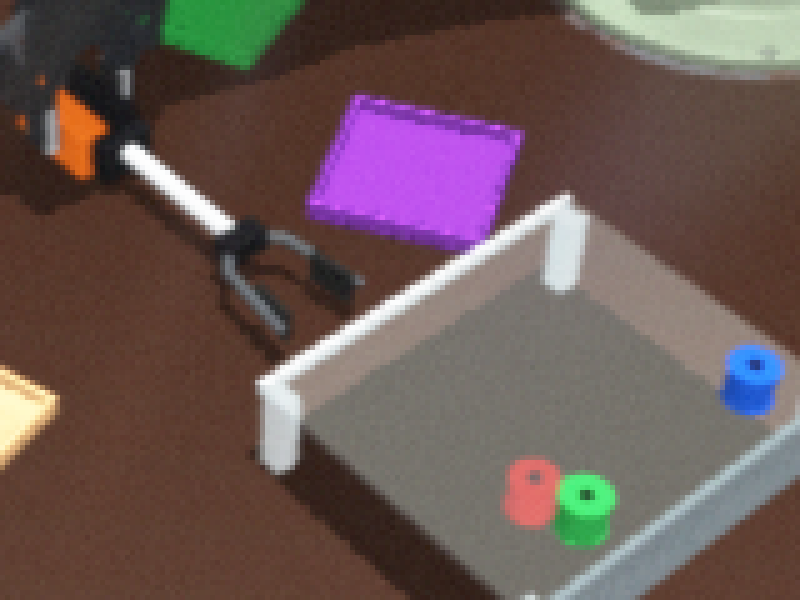

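Run:
```python
from go import *
S=cam('scene');s=monitor.observe();p=s['position'];t=np.radians(83);X=np.array([np.cos(t),np.sin(t)]);Y=np.array([-X[1],X[0]])
for n,(x,y) in dict(Ltip=(362,282),Rtip=(285,330),LpadFrontTop=(352,272),RpadBackTop=(262,287)).items():
    w=plane(S,220+(x+.5)/5-.5,140+(y+.5)/5-.5,.026)[:2]-p[:2];print(n,'ahead',(w@X).round(4),'y',(w@Y).round(4))
b=np.array([.5083,.2063])-p[:2];print('bobbin',b@X,b@Y)
```

```text
Ltip ahead 0.2233 y 0.0339
Rtip ahead 0.224 y -0.0268
LpadFrontTop ahead 0.2134 y 0.0351
RpadBackTop ahead 0.1893 y -0.0137
bobbin 0.39004471685422787 0.003178140298013679
```

Emit:
arm_command(delta_pos=[[0,0,-0.6],[0,0,-0.6],[0,0,-0.6],[0,0,-0.6],[0,0,-0.6],[0,0,-0.6],[0,0,-0.6],[0,0,-0.5],[0,0,0],[0,0,0]], rotation=[[0,0,0],[0,0,0],[0,0,0],[0,0,0],[0,0,0],[0,0,0],[0,0,0],[0,0,0],[0,0,0],[0,0,0]])

```text
clock: 6.25
position: [0.4838, -0.0451, 0.0278]
tool_rot: [1.006, 1.566, -0.7]
force: [0.3, -0.3, -1.7]
grip_width: 0.0482
```

```bash
python3 go.py .4867 -.0026 .025 83
```

```text
t 6.25 pos [ 0.4838 -0.0451  0.0278] w 0.0482 F [ 0.3 -0.3 -1.7] Mo [ 0.04 -0.02 -0.01] q [ 0.12  0.68 -0.2   2.09  0.34  0.4  -0.49]
rot(6deg) [-0.12  0.03 -0.04] shift now-axes [ 0.09 -0.09 -1.42] target-axes [ 0.09 -0.08 -1.42]
```

Emit:
arm_command(delta_pos=[[0.05,-0.05,-0.4],[0.04,-0.03,-0.5],[0,0,-0.5],[0,0,-0.1],[0,0,0]], rotation=[[-0.12,0.03,-0.04],[0,0,0],[0,0,0],[0,0,0],[0,0,0]])

```text
clock: 6.75
position: [0.4871, -0.0009, 0.0248]
tool_rot: [-1.931, 1.57, 2.656]
force: [-0.1, -0.2, -2.4]
grip_width: 0.0486
```

Run:
```python
from go import *
rel([.4867,-.0026,.025],83)
im=grab('scene','s3.png');d=grab('side','d3.png')
a=cv2.resize(im[180:270,260:380,::-1],(533,400),interpolation=3);b=cv2.resize(d[120:240,200:280,::-1],(266,400),interpolation=3);cv2.imwrite('pics/e3.png',np.hstack([a,b]))
```

```text
t 6.75 pos [ 0.4871 -0.0009  0.0248] w 0.0486 F [-0.1 -0.2 -2.4] Mo [-0.01  0.01  0.01] q [ 0.03  0.68 -0.2   2.09  0.33  0.4  -0.55]
rot(6deg) [-0.03 -0.    0.01] shift now-axes [-0.01 -0.01  0.06] target-axes [-0.01 -0.01  0.06]
```

View pics/e3.png

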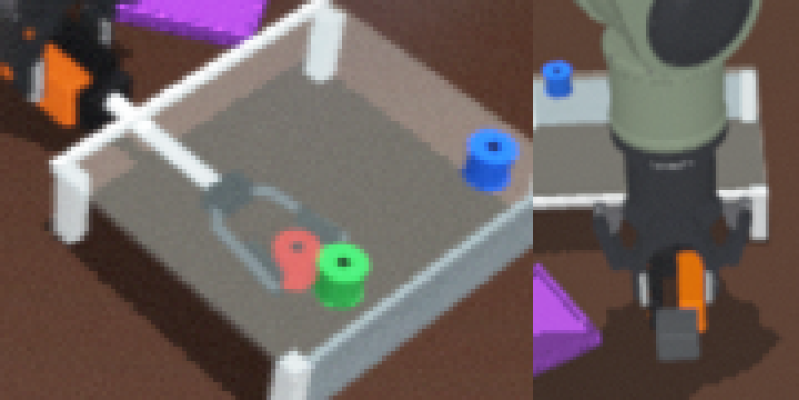

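Run:
```python
from go import *
from m import blobs
S=cam('scene');s=monitor.observe();p=s['position'];t=np.radians(83);X=np.array([np.cos(t),np.sin(t)]);Y=np.array([-X[1],X[0]])
f=lambda u,v,z:plane(S,u,v,z)[:2]-p[:2]
for n,(x,y,z) in dict(Ltip=(345,233,.026),Rtip=(281,290,.026),bobTop=(296,243,.024)).items():
    w=f(260+(x+.5)/4.442-.5,180+(y+.5)/4.442-.5,z);print(n,'ahead',(w@X).round(4),'y',(w@Y).round(4))
im=cv2.imread('pics/s3.png')[:,:,::-1].copy();blobs(im[220:260,310:340],'crop',20)
```

```text
Ltip ahead 0.2214 y 0.0333
Rtip ahead 0.2277 y -0.0287
bobTop ahead 0.2069 y 0.0061
crop red [16.4 17.8] [12 12 10 13 93]
crop green [25.5 21.8] [ 21  15   9  14 105]
```

Emit:
arm_command(delta_pos=[[0,0,0],[0,0,0],[0,0,0]], rotation=[[0,0,0],[0,0,0],[0,0,0]], gripper=-0.04, grip_force=20)

```text
clock: 7.15
position: [0.4868, -0.0033, 0.0249]
tool_rot: [-1.014, 1.57, -2.714]
force: [0.1, -0.1, -2.6]
grip_width: 0.0448
```

Emit:
arm_command(delta_pos=[[0,0,0],[0,0,0],[0,0,0]], rotation=[[0,0,0],[0,0,0],[0,0,0]], gripper=0.0)

```text
clock: 7.45
position: [0.4867, -0.0038, 0.0248]
tool_rot: [-0.986, 1.57, -2.686]
force: [0.1, -0.2, -2.3]
grip_width: 0.043
```

Emit:
arm_command(delta_pos=[[0,0,0],[0,0,0],[0,0,0],[0,0,0]], rotation=[[0,0,0],[0,0,0],[0,0,0],[0,0,0]], gripper=0.2)

```text
clock: 7.85
position: [0.4868, -0.0037, 0.0249]
tool_rot: [-0.882, 1.57, -2.582]
force: [0.6, -0.6, -1.5]
grip_width: 0.041
```

```bash
python3 go.py .4867 -.0026 .025 83
```

```text
t 7.85 pos [ 0.4868 -0.0037  0.0249] w 0.041 F [ 0.6 -0.6 -1.5] Mo [ 0.05 -0.05 -0.03] q [ 0.04  0.68 -0.2   2.09  0.33  0.4  -0.55]
rot(6deg) [-0.07  0.01  0.01] shift now-axes [-0.   -0.01 -0.04] target-axes [-0.   -0.01 -0.04]
```

Emit:
arm_command(delta_pos=[[-0.2,0,0],[-0.1,0,0],[0,0,0.3],[0,0,0.6],[0,0,0.6],[0,0,0.6],[0,0,0.6],[0,0,0.6],[0,0,0.6],[0,0,0.6]], rotation=[[0,0,0],[0,0,0],[0,0,0],[0,0,0],[0,0,0],[0,0,0],[0,0,0],[0,0,0],[0,0,0],[0,0,0]])

```text
clock: 8.85
position: [0.4681, -0.1449, 0.0356]
tool_rot: [0.171, 1.57, -1.526]
force: [-0.5, -0.8, -2.4]
grip_width: 0.041
```

```bash
python3 go.py .461 -.215 .035 83
```

```text
t 8.85 pos [ 0.4681 -0.1449  0.0356] w 0.041 F [-0.5 -0.8 -2.4] Mo [-0.08 -0.04  0.02] q [ 0.36  0.67 -0.24  2.08  0.36  0.44 -0.29]
rot(6deg) [-0.04  0.01 -0.  ] shift now-axes [0.02 0.06 2.35] target-axes [0.02 0.05 2.35]
```

Emit:
arm_command(delta_pos=[[-0.2,0,0.5],[-0.4,0,0.5],[-0.4,0,0.5],[-0.4,0,0.4],[-0.2,0,0.3],[0,0,0],[0,0,0],[0,0,0]], rotation=[[0,0,0],[0,0,0],[0,0,0],[0,0,0],[0,0,0],[0,0,0],[0,0,0],[0,0,0]])

```text
clock: 9.65
position: [0.4553, -0.2193, 0.0845]
tool_rot: [-0.634, 1.567, -2.337]
force: [-0.3, 0.2, -2.6]
grip_width: 0.041
```

Run:
```python
from go import *
rel([.66,-.30,.075],83)
im=grab('scene','s4.png');d=grab('side','d4.png')
a=cv2.resize(im[110:260,170:370,::-1],(533,400),interpolation=3);b=cv2.resize(d[120:300,200:320,::-1],(266,400),interpolation=3);cv2.imwrite('pics/e4.png',np.hstack([a,b]))
```

```text
t 9.65 pos [ 0.4553 -0.2193  0.0845] w 0.041 F [-0.3  0.2 -2.6] Mo [-0.06 -0.   -0.01] q [ 0.56  0.59 -0.3   2.02  0.32  0.57 -0.1 ]
rot(6deg) [-0.1   0.03  0.02] shift now-axes [0.31 7.12 1.76] target-axes [0.32 7.1  1.84]
```

View pics/e4.png

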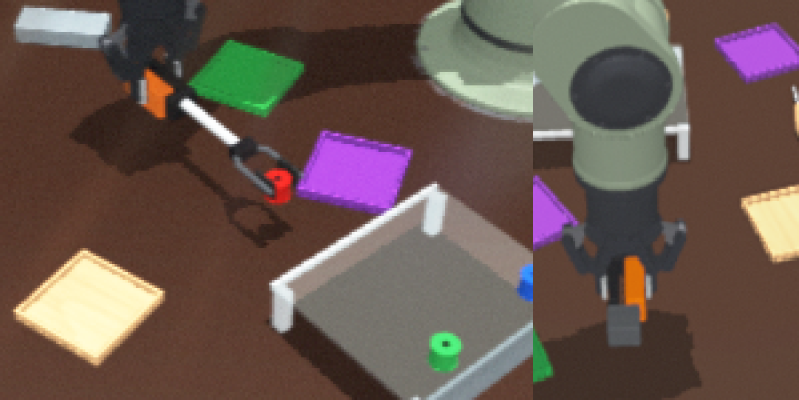

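Run:
```python
from go import *
from m import blobs
S=cam('scene');s=monitor.observe();p=s['position'];t=np.radians(83);X=np.array([np.cos(t),np.sin(t)]);Y=np.array([-X[1],X[0]])
im=cv2.imread('pics/s4.png')[:,:,::-1].copy();blobs(im[165:200,255:300],'crop',20)
h=cv2.cvtColor(im,cv2.COLOR_RGB2HSV)
x=533/200;u,v=170+278.5/x,110+176/x
w=plane(S,u,v,.0836)[:2]-p[:2];print('hole ahead',w@X,'y',w@Y)
T=np.array([.6966,-.0758])-.015*X
q=T-(w@X)*X-(w@Y)*Y;print('TCP target',q,'nominal',T-.207*X-.004*Y)
rel([*q,.0845],83)
```

```text
crop red [19.5 14.5] [ 13   8  13  14 121]
hole ahead 0.21137705453980174 y 0.004238316242557629
TCP target [ 0.6732183 -0.3010062] nominal [ 0.67351519 -0.29663272]
t 9.75 pos [ 0.4553 -0.219   0.0845] w 0.041 F [-0.  -0.5 -3.1] Mo [-0.09 -0.    0.03] q [ 0.56  0.59 -0.31  2.02  0.32  0.57 -0.1 ]
rot(6deg) [-0.1   0.03  0.02] shift now-axes [-0.01  7.56  1.75] target-axes [-0.    7.54  1.83]
```

Emit:
arm_command(delta_pos=[[0,0.3,0.1],[0,0.5,0.12],[0,0.6,0.14],[0,0.6,0.14],[0,0.6,0.14],[0,0.6,0.14],[0,0.6,0.14],[0,0.6,0.14],[0,0.6,0.14],[0,0.6,0.14]], rotation=[[-0.1,0,0],[0,0,0],[0,0,0],[0,0,0],[0,0,0],[0,0,0],[0,0,0],[0,0,0],[0,0,0],[0,0,0]])

```text
clock: 10.75
position: [0.6272, -0.278, 0.0808]
tool_rot: [-1.426, 1.565, -3.107]
force: [0.3, 0.5, -3.1]
grip_width: 0.0408
```

```bash
python3 go.py .673 -.298 .05 83
```

```text
t 10.75 pos [ 0.6272 -0.278   0.0808] w 0.0408 F [ 0.3  0.5 -3.1] Mo [-0.04  0.    0.05] q [ 0.52  0.82 -0.31  1.52  0.3   0.85 -0.01]
rot(6deg) [0.12 0.01 0.06] shift now-axes [1.02 1.6  0.49] target-axes [1.03 1.6  0.48]
```

Emit:
arm_command(delta_pos=[[0.1,0.5,0.15],[0.2,0.5,0.15],[0.2,0.4,0.1],[0.2,0.2,0.1],[0.2,0,0],[0,0,0],[0,0,0]], rotation=[[0.12,0,0.06],[0,0,0],[0,0,0],[0,0,0],[0,0,0],[0,0,0],[0,0,0]])

```text
clock: 11.45
position: [0.6779, -0.2977, 0.049]
tool_rot: [-2.039, 1.569, 2.555]
force: [1.2, -0.7, -2.0]
grip_width: 0.0409
```

Run:
```python
from go import *
rel([.673,-.298,.031],83)
im=grab('scene','s5.png')
s=monitor.observe();p=s['position'];S=cam('scene')
h=cv2.cvtColor(im,cv2.COLOR_RGB2HSV)
m=(((h[:,:,0]<8)|(h[:,:,0]>172))&(h[:,:,1]>110)&(h[:,:,2]>90)).astype(np.uint8);m[:,:170]=0;m[270:]=0;m[:190]=0
M=cv2.moments(m,True);u,v=M['m10']/M['m00'],M['m01']/M['m00'];z=p[2]-.0249+.012
print('bobbin',u,v,M['m00'],plane(S,u,v,z))
cv2.imwrite('pics/e5.png',cv2.resize(im[150:270,150:310,::-1],(800,600),interpolation=3))
```

```text
t 11.45 pos [ 0.6779 -0.2977  0.049 ] w 0.0409 F [ 1.2 -0.7 -2. ] Mo [-0.05 -0.   -0.01] q [ 0.5   0.94 -0.3   1.36  0.31  0.9   0.  ]
rot(6deg) [ 0.04 -0.01  0.02] shift now-axes [ 0.6  -0.16  0.03] target-axes [ 0.6  -0.16  0.03]
bobbin 319.22778891115564 235.90848363393454 1497.0 [0.53277182 0.19978428 0.03613866]
```

View pics/e5.png

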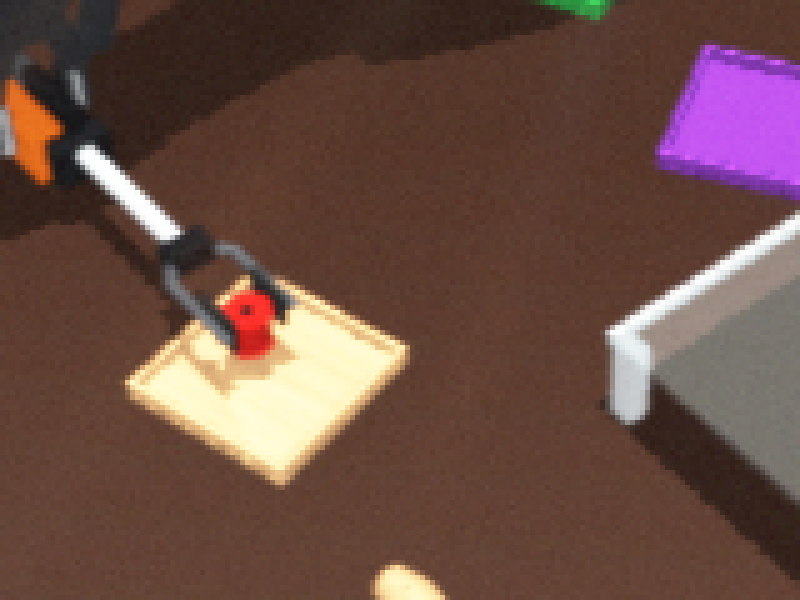

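Emit:
arm_command(delta_pos=[[0.2,-0.1,0],[0.2,0,0],[0.15,0,0],[0,0,0],[0,0,0]], rotation=[[0.04,0,0.02],[0,0,0],[0,0,0],[0,0,0],[0,0,0]])

```text
clock: 12.0
position: [0.674, -0.2974, 0.0321]
tool_rot: [1.938, 1.57, 0.245]
force: [0.5, -0.2, -2.2]
grip_width: 0.041
```

```bash
python3 go.py .673 -.298 .030 83
```

```text
t 12.0 pos [ 0.674  -0.2974  0.0321] w 0.041 F [ 0.5 -0.2 -2.2] Mo [-0.05  0.01  0.05] q [ 0.5   0.95 -0.29  1.37  0.32  0.86 -0.01]
rot(6deg) [-0.   -0.   -0.01] shift now-axes [ 0.07 -0.03  0.03] target-axes [ 0.07 -0.03  0.03]
```

Emit:
arm_command(delta_pos=[[0.05,0,0],[0.03,0,0],[0.02,0,0],[0,0,0]], rotation=[[0,0,0],[0,0,0],[0,0,0],[0,0,0]])

```text
clock: 12.4
position: [0.6744, -0.2974, 0.0292]
tool_rot: [1.763, 1.569, 0.069]
force: [-0.5, -0.3, -2.5]
grip_width: 0.041
```

Emit:
arm_command(delta_pos=[[0.03,0,0],[0.02,0,0],[0,0,0],[0,0,0]], rotation=[[0,0,0],[0,0,0],[0,0,0],[0,0,0]])

```text
clock: 12.8
position: [0.6746, -0.2975, 0.028]
tool_rot: [1.703, 1.569, 0.01]
force: [-0.1, -0.5, -3.0]
grip_width: 0.0412
```

Emit:
arm_command(delta_pos=[[0.03,0,0],[0.02,0,0],[0,0,0],[0,0,0]], rotation=[[0,0,0],[0,0,0],[0,0,0],[0,0,0]])

```text
clock: 13.2
position: [0.6746, -0.2976, 0.0265]
tool_rot: [1.667, 1.568, -0.026]
force: [-0.6, -0.4, -1.0]
grip_width: 0.041
```

```bash
python3 go.py .673 -.298 .030 83; python3 go.py .673 -.298 .030 83
```

```text
t 13.2 pos [ 0.6746 -0.2976  0.0265] w 0.041 F [-0.6 -0.4 -1. ] Mo [0.19 0.01 0.05] q [ 0.5   0.96 -0.29  1.37  0.32  0.85 -0.01]
rot(6deg) [-0.   -0.   -0.02] shift now-axes [-0.12 -0.05  0.02] target-axes [-0.12 -0.05  0.02]
t 13.2 pos [ 0.6746 -0.2976  0.0265] w 0.041 F [-0.6 -0.4 -1. ] Mo [0.19 0.01 0.05] q [ 0.5   0.96 -0.29  1.37  0.32  0.85 -0.01]
rot(6deg) [-0.   -0.   -0.02] shift now-axes [-0.12 -0.05  0.02] target-axes [-0.12 -0.05  0.02]
```

Emit:
arm_command(delta_pos=[[0,0,0],[0,0,0],[0,0,0]], rotation=[[0,0,0],[0,0,0],[0,0,0]], gripper=0)

```text
clock: 13.5
position: [0.6746, -0.2974, 0.0263]
tool_rot: [1.717, 1.569, 0.023]
force: [0.7, 0.3, -2.8]
grip_width: 0.043
```

Emit:
arm_command(delta_pos=[[0,0,0],[0,0,0],[0,0,0],[0,0,0]], rotation=[[0,0,0],[0,0,0],[0,0,0],[0,0,0]], gripper=-0.13)

```text
clock: 13.9
position: [0.6746, -0.2974, 0.0262]
tool_rot: [1.713, 1.569, 0.02]
force: [0.3, -0.1, -2.1]
grip_width: 0.0481
```

Run:
```python
from go import *
rel([.673,-.298,.030],83)
im=grab('scene','s6.png')
cv2.imwrite('pics/e6.png',cv2.resize(im[150:270,150:310,::-1],(800,600),interpolation=3))
```

```text
t 13.9 pos [ 0.6746 -0.2974  0.0262] w 0.0481 F [ 0.3 -0.1 -2.1] Mo [ 0.04 -0.02  0.03] q [ 0.5   0.96 -0.29  1.37  0.32  0.85 -0.01]
rot(6deg) [-0.   -0.   -0.02] shift now-axes [-0.13 -0.05  0.03] target-axes [-0.13 -0.05  0.03]
```

View pics/e6.png

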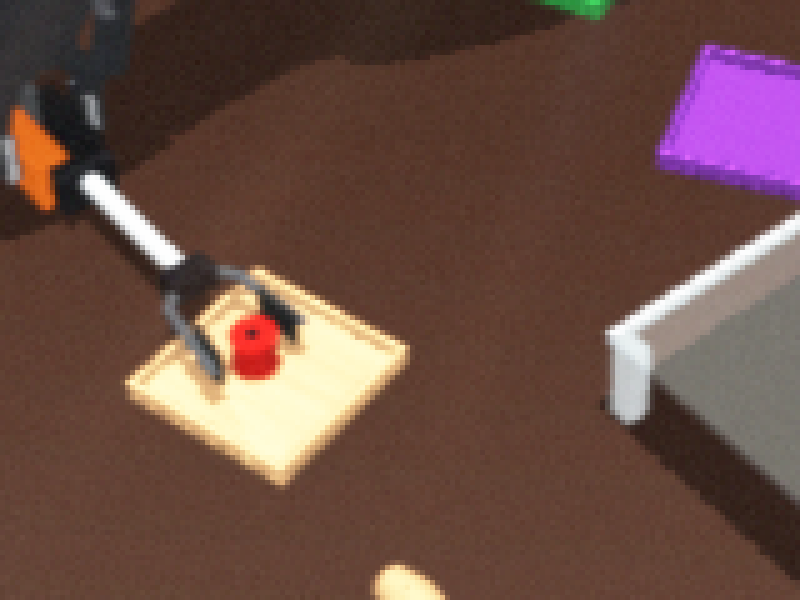

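Emit:
arm_command(delta_pos=[[-0.2,0,0],[-0.4,0,0],[-0.5,0,0],[-0.5,0,0],[-0.5,0,0],[0,0,0.5],[0,-0.4,0.5],[0,-0.8,0.4],[0,-0.8,0],[0,-0.8,0]], rotation=[[0,0,0],[0,0,0],[0,0,0],[0,0,0],[0,0,0],[0,0,0],[0,0,0],[0,0,0],[0,0,0],[0,0,0]])

```text
clock: 14.95
position: [0.5827, -0.3339, 0.0969]
tool_rot: [1.352, 1.565, -0.343]
force: [0.9, 0.0, -1.7]
grip_width: 0.0484
```

```bash
python3 go.py .465 -.243 .08 83
```

```text
t 14.95 pos [ 0.5827 -0.3339  0.0969] w 0.0484 F [ 0.9  0.  -1.7] Mo [-0.02 -0.04  0.01] q [ 0.63  0.78 -0.32  1.57  0.3   0.84  0.08]
rot(6deg) [-0.01  0.01 -0.06] shift now-axes [ 0.53 -4.27 -2.53] target-axes [ 0.56 -4.26 -2.53]
```

Emit:
arm_command(delta_pos=[[0.05,-0.6,-0.3],[0.05,-0.6,-0.35],[0.05,-0.6,-0.35],[0.05,-0.6,-0.35],[0.1,-0.6,-0.35],[0.1,-0.6,-0.35],[0.1,-0.4,-0.3],[0,-0.2,-0.1],[0,0,0],[0,0,0]], rotation=[[0,0,-0.06],[0,0,0],[0,0,0],[0,0,0],[0,0,0],[0,0,0],[0,0,0],[0,0,0],[0,0,0],[0,0,0]])

```text
clock: 15.95
position: [0.4476, -0.2538, 0.0812]
tool_rot: [-0.913, 1.562, -2.622]
force: [0.2, -0.7, -1.6]
grip_width: 0.0481
```

```bash
python3 go.py .465 -.243 .0225 83
```

```text
t 15.95 pos [ 0.4476 -0.2538  0.0812] w 0.0481 F [ 0.2 -0.7 -1.6] Mo [-0.02 -0.03  0.  ] q [ 0.62  0.61 -0.3   2.    0.33  0.58 -0.04]
rot(6deg) [-0.16  0.05  0.07] shift now-axes [ 1.95  0.54 -0.45] target-axes [ 1.96  0.53 -0.43]
```

Emit:
arm_command(delta_pos=[[0.2,0.5,-0.4],[0.5,0,0],[0.5,0,0],[0.4,0,0],[0.2,0,0],[0,0,0],[0,0,0]], rotation=[[-0.16,0.05,0.07],[0,0,0],[0,0,0],[0,0,0],[0,0,0],[0,0,0],[0,0,0]])

```text
clock: 16.65
position: [0.4702, -0.2452, 0.0247]
tool_rot: [1.552, 1.565, -0.14]
force: [-1.3, 0.3, -2.6]
grip_width: 0.0484
```

```bash
python3 go.py .465 -.243 .0225 83
```

```text
t 16.65 pos [ 0.4702 -0.2452  0.0247] w 0.0484 F [-1.3  0.3 -2.6] Mo [-0.02 -0.07  0.02] q [ 0.56  0.72 -0.26  1.98  0.38  0.48 -0.09]
rot(6deg) [ 0.01  0.   -0.05] shift now-axes [ 0.07 -0.18 -0.05] target-axes [ 0.07 -0.18 -0.05]
```

Emit:
arm_command(delta_pos=[[0.05,0,0],[0.03,0,0],[0.02,0,0],[0,0,0],[0,0,0]], rotation=[[0,0,-0.05],[0,0,0],[0,0,0],[0,0,0],[0,0,0]])

```text
clock: 17.15
position: [0.471, -0.2459, 0.023]
tool_rot: [1.134, 1.568, -0.558]
force: [0.2, 0.1, -2.5]
grip_width: 0.0485
```

Emit:
arm_command(delta_pos=[[0.03,0,0],[0.02,0,0],[0,0,0],[0,0,0]], rotation=[[0,0,0],[0,0,0],[0,0,0],[0,0,0]])

```text
clock: 17.55
position: [0.471, -0.246, 0.0215]
tool_rot: [1.143, 1.568, -0.55]
force: [-0.0, -0.1, -2.1]
grip_width: 0.0484
```

Emit:
arm_command(delta_pos=[[0,0,0],[0,0,0],[0,0,0]], rotation=[[0,0,0],[0,0,0],[0,0,0]], gripper=-0.3)

```text
clock: 17.85
position: [0.4713, -0.246, 0.0218]
tool_rot: [1.163, 1.568, -0.529]
force: [-0.0, 0.7, 0.2]
grip_width: 0.0553
```

Emit:
arm_command(delta_pos=[[0,0,0],[0,0,0],[0,0,0],[-0.3,0,0],[-0.5,0,0],[-0.7,0,0],[-0.7,0,0],[-0.7,0,0],[-0.7,0,0],[0,0,0]], rotation=[[0,0,0],[0,0,0],[0,0,0],[0,0,0],[0,0,0],[0,0,0],[0,0,0],[0,0,0],[0,0,0],[0,0,0]], gripper=-1)

```text
clock: 18.85
position: [0.4708, -0.2455, 0.1373]
tool_rot: [1.159, 1.568, -0.533]
force: [0.9, -1.4, 0.4]
grip_width: 0.0854
```

Run:
```python
from go import *
rel([.465,-.243,.2],83)
im=grab('scene','s7.png');c=cam('wrist');w=grab('wrist','w7.png');d=grab('side','d7.png')
a=cv2.resize(im[120:300,140:400,::-1],(440,305),interpolation=3);b=cv2.resize(w[:,:,::-1],(360,270));b=cv2.copyMakeBorder(b,0,35,0,0,0)
cv2.imwrite('pics/e7.png',np.hstack([a,b]))
```

```text
t 18.85 pos [ 0.4708 -0.2455  0.1373] w 0.0854 F [ 0.9 -1.4  0.4] Mo [-0.01 -0.05  0.  ] q [ 0.63  0.54 -0.35  1.93  0.28  0.71 -0.01]
rot(6deg) [ 0.01  0.01 -0.03] shift now-axes [-2.09 -0.2  -0.06] target-axes [-2.09 -0.2  -0.06]
```

View pics/e7.png

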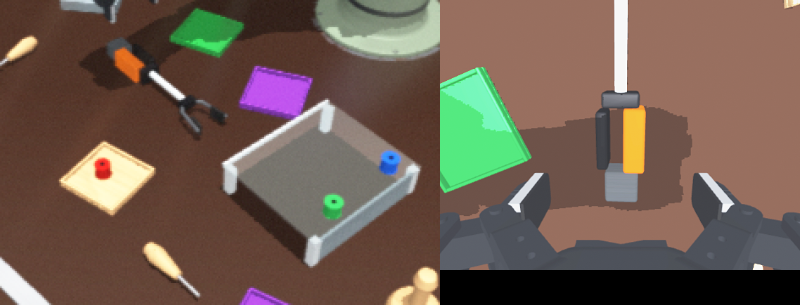

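Run:
```python
from go import *
S,D=cam('scene'),cam('side');P=[]
for f,(u0,u1,v0,v1) in(('s7',(180,225,200,250)),('d7',(290,350,195,245))):
    h=cv2.cvtColor(cv2.imread(f'pics/{f}.png'),cv2.COLOR_BGR2HSV)[v0:v1,u0:u1]
    m=(((h[:,:,0]<8)|(h[:,:,0]>172))&(h[:,:,1]>150)&(h[:,:,2]>90)).astype(np.uint8);M=cv2.moments(m,True);P.append((u0+M['m10']/M['m00'],v0+M['m01']/M['m00']))
p,e=tri(S,P[0],D,P[1]);print(p,e)
t=np.radians(8);d=p[:2]-[.6966,-.0758];print('tray frame',d[0]*np.cos(t)+d[1]*np.sin(t),-d[0]*np.sin(t)+d[1]*np.cos(t))
if abs(p[2]-.016)<.006: bot.job_done();print('handed in')
```

```text
[ 0.69631938 -0.08828966  0.01567202] 0.0013878980102113706
tray frame -0.0020161096522141276 -0.012329058471029586
the job is handed in; nothing more can be done
handed in
```

I pinched the red bobbin with the reacher under the riser, using a 20 N squeeze (about 5 N a jaw by the spec). I then drew it out, lifted it and stood it in the wooden tray. The reacher is back on the bench near where it started, released, and the job is handed in at about 19 s. `job_done` gives no verdict, so success is not confirmed by the system.

**Final checks**
- **Bobbin:** two views put its centre at (0.696, -0.088, 0.0157), a height that fits the tray floor. That is about -2 and -12 mm from the tray centre, within the 51 mm limit, and it looks upright.
- **Reacher:** it looks flat, with open jaws about 0.2 m from the riser's centre and clear of the tray.
- **Other things:** nothing else I could see in the last picture looked moved. The smoother is only partly in the crop I viewed, and I did not measure any of them.

**What didn't match**
- **Handle length:** the orange grip measured 68 mm long, against 60 mm of flat face in the text. It had no effect.
- **Tray floor:** contact came about 2 mm lower than I expected from the grasp height. The likely cause is slight sag of the reacher or bobbin in the grip.
- **Grip force:** I asked for 6 N at the first grasp, but the trigger still moved about 1.5 mm. The real force was probably higher, possibly held at the 20 N minimum. The jaws stayed open enough.

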